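# Hold a sprung damper flap square with an engineer's square

## Task

Pick up the engineer's square that stands on the bench and press it home into the corner of the brass damper hinge in the vise, with its stock flat on the clamped plate and the back of its blade flat against the sprung flap, so that the flap is pushed up exactly square to the plate and never forced well back past square. Finish while still gripping the square and pressing it into the corner, so that the flap's stop can be set; do not let go, and leave the other things on the bench where they lie.

Things in the scene. Friction and masses are not known exactly. Their poses are not given: they have to be found in the camera images.
- square: engineer's square, 0.24 kg, standing on the bench. Aluminium stock 125 long (x), 16 thick (y), 28 high (z); steel blade 25 wide, 3 thick, rises at one end to 130 mm above the stock's underside, its back edge flush with the stock's end. Origin: heel, the outer corner of stock underside and blade back, mid-thickness. x along the stock away from the blade, z up the blade
- square_heel (a point): heel of the square: same point and axes as square. Grip the stock across its 16 mm thickness about 80 mm from here, so that the blade (x = 0 to 25 mm) clears the gripper's body
- square_toe (a point): underside of the stock at its free end, 125 mm from the heel along the square's x
- hinge: clamped leaf of the brass damper hinge in the vise: level plate 100 long (x), 60 wide (y), 4 thick, top 115 mm above the bench, fixed. Origin: the corner, on the plate's top at the flap end, mid-width. x runs level along the plate away from the flap, z up. The upright flap's face lies in x = 0: with the square home, its frame coincides with this one (20 mm in y is harmless)
- flap (a joint): angle of the hinge's sprung flap (brass, 80 high, 56 wide, 3 thick, from 2 to 82 mm above the plate; pin 4 mm behind and 4 mm below the corner). 0 = square to the plate, negative = leaning over it, positive = back past square. A spring holds it at -0.40, where its top overhangs the plate by 33 mm; holding it at 0 takes 0.15 N m (2 N at the top edge)
- flap_top (a point): middle of the top edge of the flap's inner face, 82 mm above the plate when the flap is square
- vise: small cast iron bench vise, fixed to the bench, jaws 80 mm wide, jaw tops 111 mm high under the plate; screw and tommy bar reach 126 mm from its origin along its -x. Origin: centre of the base on the bench
- fan_hub: stubby aluminium fan hub, a flanged disc 60 mm across, 30 mm high; bystander
- coil_housing: upright copper heating-coil housing, a ribbed can 64 mm across the foot, 80 mm high with two white terminals; bystander
- thermostat_knob: black bakelite thermostat knob, 46 mm across, 23 mm high; bystander
- screwdriver: red-handled steel screwdriver lying on the bench; bystander
- wrench: steel spanner lying on the bench; bystander
- oil_bottle: small closed white oil bottle, 44 mm across, 100 mm high; bystander
- angle_bracket: small plain steel angle bracket, 70 mm long, 30 mm wide, 40 mm high; bystander (not the square)
Things that resemble listed ones, but are neither listed nor needed, are in the scene too. What is shaped like the square but orange or red is not meant.

How it is judged (in metres and radians):
On the way:
1. the square is picked up: gripped and lifted clear of the bench (height (world z) of square_heel above 0.04 m and contact force between the fingers and square above 2 N), for 0.2 s.
At the end, for the whole second after the job is handed in: Square's heel in the hinge corner (2.5 mm along and above the plate, 20 mm sideways), stock end level within 4 mm, square along the plate within 0.1 rad, flap within 0.035 rad of square, over 1 N on both flap and plate, fingers still gripping (over 2 N) (x of square_heel in the frame of hinge between -0.0025 and 0.0025 m and z of square_heel in the frame of hinge between -0.0025 and 0.0025 m and z of square_toe in the frame of hinge between -0.004 and 0.004 m and y of square_heel in the frame of hinge between -0.02 and 0.02 m and value of joint flap between -0.035 and 0.035 rad and angle between the x axis of square and the x axis of hinge, either way round below 0.1 rad and contact force between square and flap above 1 N and contact force between square and hinge above 1 N and contact force between the fingers and square above 2 N); the arm keeps its last pose, push and grip.
It fails at once if the flap is forced back more than 0.14 rad past square (value of joint flap above 0.14 rad).
It fails at once if another thing on the bench is moved more than 30 mm (distance of any of fan_hub, coil_housing, thermostat_knob, screwdriver, wrench, oil_bottle, angle_bracket from where it was at the start of the episode above 0.03 m).
It also fails if it takes over 38 s, if anything falls off the work surface, if the arm or the gripper's body presses on something with over 40 N, if the wrist force passes 120 N, or if a joint passes its speed limit or range.

## Robot

A 6-joint arm with a two-finger parallel gripper is mounted at the origin on the work surface. World frame = base frame: x ahead of the robot, y to its left, z up, the work surface at z = 0. Lengths are in mm, angles in rad, forces in N, time in s.
With the tool pointing down it reaches from about 350 to 975 mm from the base axis. Payload 7.1 kg.
Tool frame: the origin (TCP) lies at the very end of the fingers, on their centre line; the grasp point (between the pads) lies 19 mm behind it (ctrl.grip_point_offset is the distance from the TCP to the grasp point, in mm); z points along the fingers, y is the direction in which the jaws open and shut (so a half turn about z gives the same grasp; the last joint's range is limited). The gripper opens to 88 mm and grips with 3 to 60 N. Pads are 20 mm wide; open, the fingers measure 115 mm over their backs; the gripper's body (75 mm by 178 mm) begins 61 mm behind the grasp point.
Start: joints at [1.112, 0.423, 1.63, -0, 1.089, -0.019], TCP at [266.066, 565.52, 190.075] pointing down, gripper open.
Joint ranges: [-3, 3], [-0.9, 2.11], [0.09, 2.58], [-1.31, 4.45], [0.11, 2.69], [-2.54, 2.54]. Speed limits (rad/s): [2.39, 2.39, 3.01, 3.14, 3.14, 3.14].

## Interface

Orientations are given as a rotation vector (axis times angle).
In Python, from workcell import ctrl gives the robot as it stands.
- The arm moves only by the tool move_arm, never from a script. Its argument "increments" is one flat list of numbers, 5 for each row, row after row: the closure in counts, from 0 (fully open) to 255 (shut), then the shift along the tool's x, y, z in mm, then the turn about the tool's z in degrees. In form: [grip, dx, dy, dz, yaw, grip, dx, dy, dz, yaw, ...]. A call has 1 to 12 rows; each row is the pose to reach, as a shift and turn from the pose measured when the call began, along the tool's axes at that moment; what a row does not reach only later rows make up. A row lasts 1/8 s, in which the tool goes at most 62.5 mm and 10.7 degrees, less where a joint would pass 70% of its speed; a pose out of reach is approached as far as the arm can. A call with a gripper value outside its range is refused whole. The fingers move at their own pace and stop on an object; the grip force is fixed at half the most. Time passes only in rows, so rows that repeat a pose let the fingers close. It gives the time, the measured TCP pose, the force and the opening at its end, in the units of the state.
- ctrl.get_obs(): the state, without advancing time (a new reading comes with each control period).
- ctrl.get_image(name): name is "side" or "top"; returns a dict with "frame" (384x512x3 uint8, red, green, blue), "vertical_fov" (degrees; the focal length in pixels is half the picture's height over the tangent of half this angle, whatever the lens; pixels are square), "cx", "cy" (the principal point, pixels), "pose" (4x4, takes a point from camera to world coordinates). Camera axes: x right, y down, z forward; pixel columns grow to the right and rows downward; lengths in mm; the calibration is good to about 2 mm. A picture is of the moment at which its call begins. There is no depth.
- ctrl.close_job(): hands the job in, once; it reports no verdict.
The state is a dict: "t": time; "qpos": joint angles; "qvel": joint speeds; "joint_torque": joint torques, N m; "ee_pos": TCP position; "orientation": TCP orientation; "ft_force": force on the tool from outside, world axes, zero at the start; "moment": the same for the moment, N m; "width": finger opening in mm.
Only numpy, scipy, OpenCV 4.12 (cv2) and the standard library are available. Lean on these libraries where they do the work, as an engineer would, in place of code of your own. Each camera call takes 0.05 s, during which the arm holds its last target.

## Working session

There is one attempt and no reset: what is moved stays moved. The work goes in short steps, Python scripts to look and compute and a tool call to move; the robot and the scene stay as the last step left them, time stands still between calls to the robot, and variables do not carry over. Pictures are saved under pics/ and viewed, and the job is handed in when it is done.

Besides the shell and the picture viewer there is one more tool, called after ">>>" as name(argument=value, ...) on one line, values as JSON. move_arm: Moves the arm, as the interface text tells. Its arguments: {"type":"object","properties":{"increments":{"type":"array","items":{"type":"number"}}},"required":["increments"]}

```bash
mkdir -p pics; ls
cat > h.py <<'E'
import numpy as np, cv2, json
from workcell import ctrl
def snap(tag):
    for n in ("side","top"):
        d=ctrl.get_image(n); cv2.imwrite(f"pics/{tag}_{n}.png",d["frame"][:,:,::-1])
        np.savez(f"pics/{tag}_{n}.npz",**{k:np.array(v) for k,v in d.items()})
def cam(tag,n):
    d=np.load(f"pics/{tag}_{n}.npz"); f=d["frame"].shape[0]/2/np.tan(np.radians(float(d["vertical_fov"]))/2)
    return d["frame"],f,float(d["cx"]),float(d["cy"]),d["pose"]
def ray(tag,n,u,v):
    _,f,cx,cy,T=cam(tag,n); r=T[:3,:3]@np.array([(u-cx)/f,(v-cy)/f,1]); return T[:3,3],r
def atz(tag,n,u,v,z):
    o,r=ray(tag,n,u,v); return o+r*(z-o[2])/r[2]
def tri(tag,us,ut):
    o1,r1=ray(tag,"side",*us);o2,r2=ray(tag,"top",*ut)
    s=np.linalg.lstsq(np.c_[r1,-r2],o2-o1,rcond=None)[0]
    a=o1+s[0]*r1;b=o2+s[1]*r2;return (a+b)/2,np.linalg.norm(a-b)
def proj(tag,n,p):
    _,f,cx,cy,T=cam(tag,n); c=T[:3,:3].T@(np.array(p,float)-T[:3,3]); return np.array([f*c[0]/c[2]+cx,f*c[1]/c[2]+cy])
def crop(tag,n,x0,y0,x1,y1,s,out):
    f=cam(tag,n)[0][y0:y1,x0:x1]; cv2.imwrite("pics/"+out,cv2.resize(f[:,:,::-1],None,fx=s,fy=s,interpolation=cv2.INTER_CUBIC))
E
python3 - <<'E'
from h import *
np.set_printoptions(precision=3,suppress=True)
print(ctrl.get_obs()); snap("a")
for n in("side","top"):
    _,f,cx,cy,T=cam("a",n);print(n,f,cx,cy);print(T)
E
```

```text
pics
{'t': 0.0, 'qpos': array([ 1.112,  0.424,  1.631,  0.   ,  1.089, -0.019]), 'qvel': array([ 0.001, -0.001, -0.001, -0.001, -0.001,  0.002]), 'joint_torque': array([ -0.002, -54.462, -27.366,   0.064,   0.023,  -0.   ]), 'ee_pos': array([265.793, 565.001, 189.287]), 'orientation': array([-0.685, -3.066,  0.002]), 'ft_force': array([0.557, 0.24 , 0.273]), 'moment': array([ 0.034, -0.028,  0.005]), 'width': 87.99588158396202}
side 425.3605746343023 257.9324198661454 194.05133790006352
[[   0.999   -0.027    0.025  486.462]
 [  -0.036   -0.609    0.793 -911.266]
 [  -0.007   -0.793   -0.609  839.939]
 [   0.       0.       0.       1.   ]]
top 471.110921448574 248.57181927905089 194.16557987235456
[[   0.028   -0.989    0.144  278.445]
 [  -1.      -0.027    0.006   23.419]
 [  -0.002   -0.144   -0.99  1696.237]
 [   0.       0.       0.       1.   ]]
```

View pics/a_side.png

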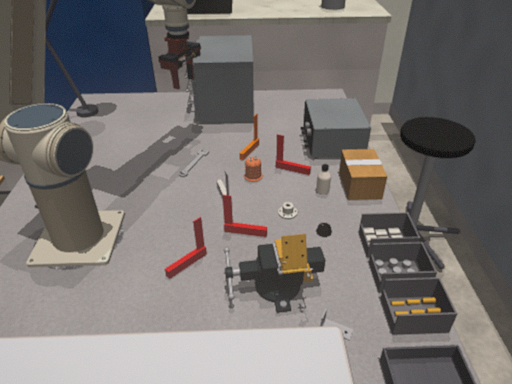

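View pics/a_top.png

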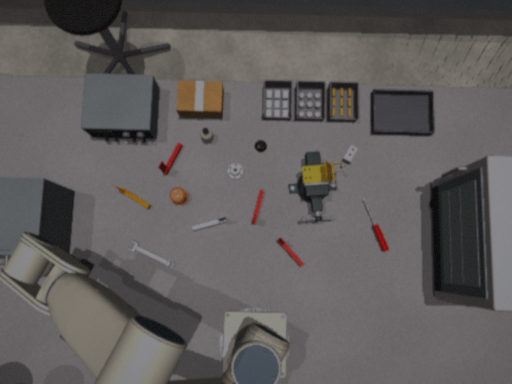

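Candidates: red squares at side (245,215), (190,250) and (292,160), an orange square at (250,140), and the angle bracket at (335,325). The only grey aluminium/steel one is at side (225,185), top (209,224). I'll check it close up.

Run:
```python
from h import *
crop("a","side",195,155,285,245,8,"c1.png")
crop("a","top",180,200,270,260,8,"c2.png")
crop("a","side",215,220,345,320,6,"c3.png")
crop("a","top",280,140,360,230,6,"c4.png")
```

```text
(no output)
```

View pics/c1.png

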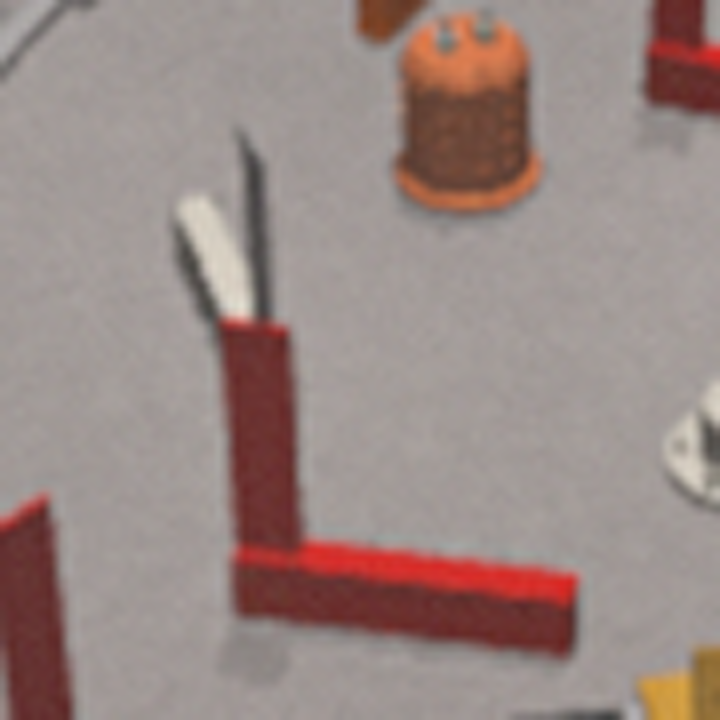

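View pics/c2.png

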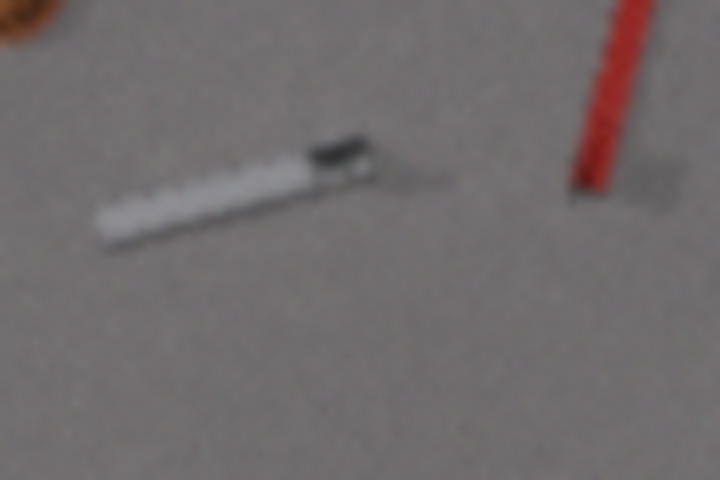

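View pics/c3.png

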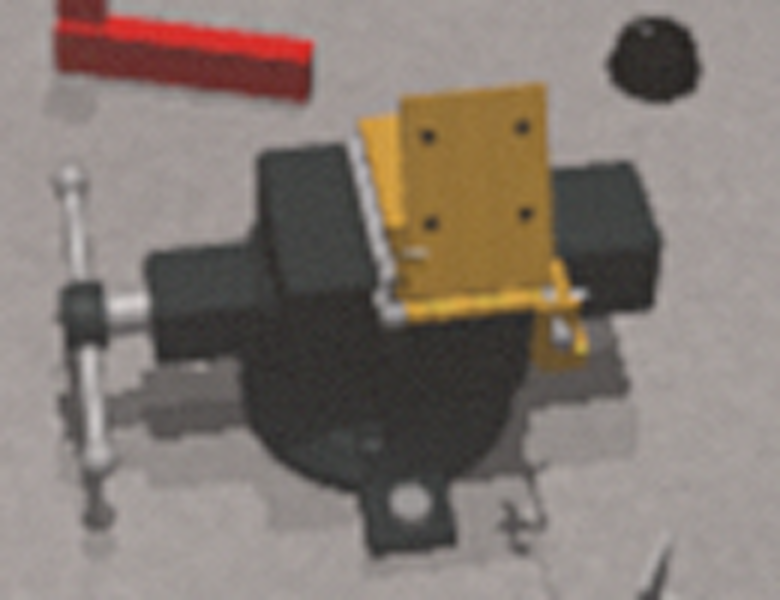

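View pics/c4.png

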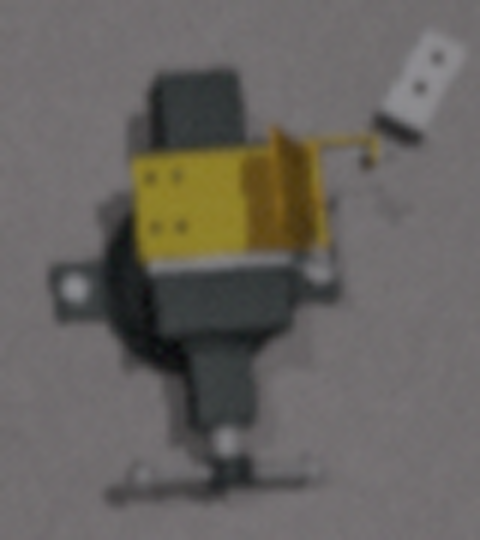

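Run:
```python
from h import *
crop("a","side",270,230,320,280,14,"c5.png")
crop("a","top",298,160,338,190,18,"c6.png")
crop("a","top",188,212,232,236,18,"c7.png")
crop("a","side",215,165,235,200,16,"c8.png")
```

```text
(no output)
```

View pics/c5.png

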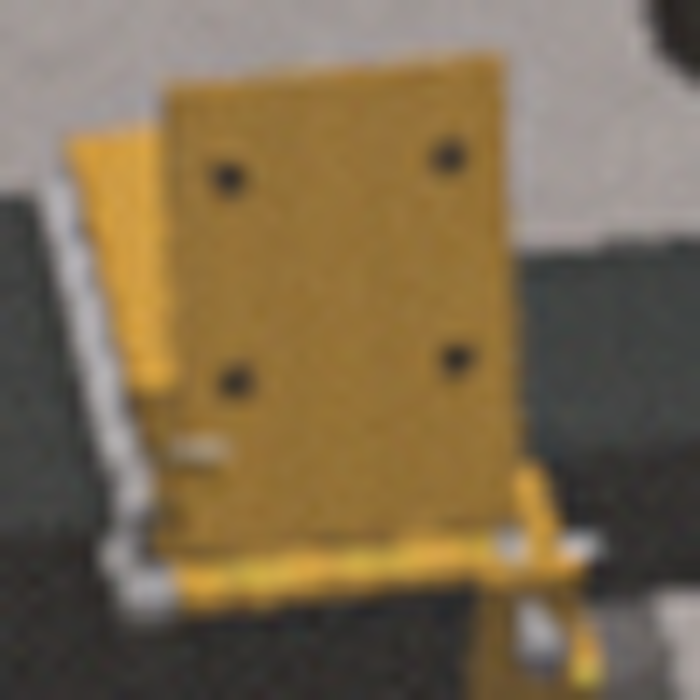

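View pics/c6.png

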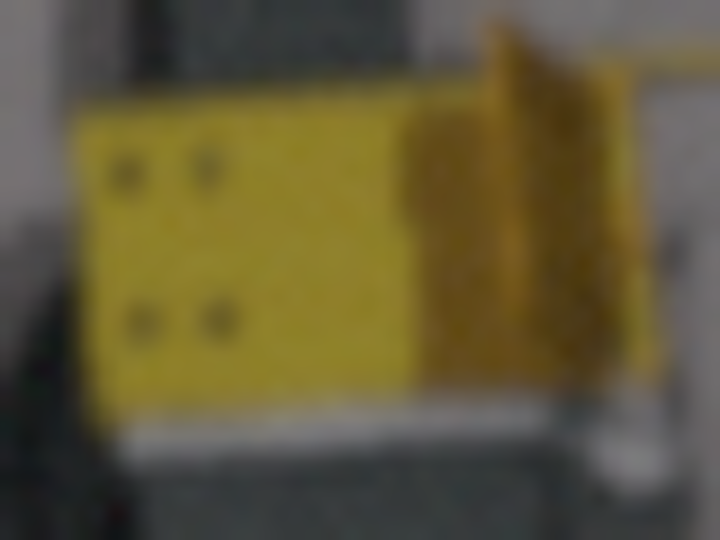

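View pics/c7.png

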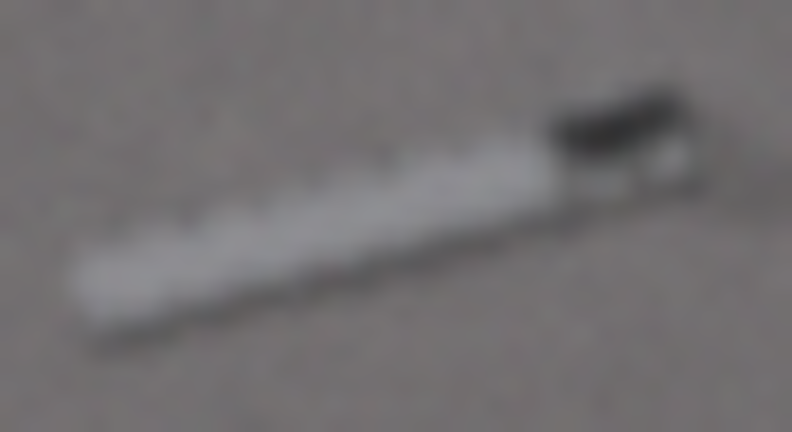

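View pics/c8.png

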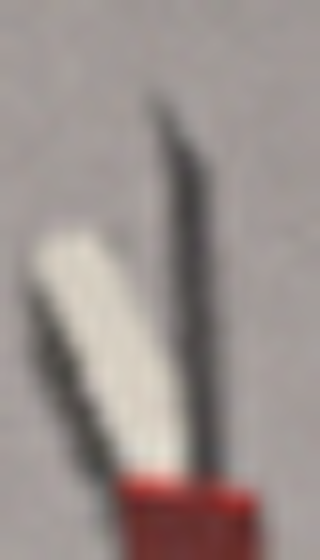

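```bash
cat > fit.py <<'E'
from h import *
from scipy.optimize import least_squares
np.set_printoptions(precision=2,suppress=True)
def px(P,off,s): return np.array([off[0]+(P[0]+.5)/s-.5,off[1]+(P[1]+.5)/s-.5])
def fit(tag,obs,z0,x0):
    def W(p,q):
        c,s=np.cos(p[2]),np.sin(p[2]); return np.array([p[0]+c*q[0]-s*q[1],p[1]+s*q[0]+c*q[1],z0+q[2]])
    def r(p): return np.concatenate([proj(tag,n,W(p,q))-u for n,q,u in obs])
    s=least_squares(r,x0,loss="soft_l1",x_scale=[100,100,1]); 
    for (n,q,u),e in zip(obs,r(s.x).reshape(-1,2)): print(n,q,e)
    print("pose",s.x[:2],"yaw",round(s.x[2],4)); return s.x
def flap(th,local): 
    c,s=np.cos(th),np.sin(th); return (-4+c*local[0]-s*local[1], -4+s*local[0]+c*local[1])
E
cat > f1.py <<'E'
from fit import *
T=lambda q,P:("top",q,px(P,(188,212),18)); S=lambda q,P:("side",q,px(P,(215,165),16))
sq=fit("a",[T((125,-8,28),(65,262)),T((125,8,28),(90,328)),T((0,8,28),(693,185)),T((0,0,130),(688,98)),T((25,0,130),(555,138)),
 S((0,0,130),(203,160)),S((25,0,130),(153,92)),S((125,8,28),(33,265)),S((125,-8,28),(95,240))],0,[500,100,1.6])
print()
T=lambda q,P:("top",q,px(P,(298,160),18)); S=lambda q,P:("side",q,px(P,(270,230),14))
def fl(l,y): 
    a=flap(0.4,l); return (a[0],y,a[1])   # placeholder sign tested below
a=flap(0.4,(4,86)); sg=1 if a[0]>0 else -1
def fl(l,y):
    a=flap(sg*0.4,l); return (a[0],y,a[1])
print(fl((4,86),0))
h=fit("a",[T((100,-30,0),(75,105)),T((100,30,0),(97,415)),T(fl((4,86),-28),(492,20)),
 S((100,30,0),(65,135)),S(fl((1,86),28),(165,85)),S(fl((1,86),-28),(503,55)),S(fl((1,6),28),(160,550)),S(fl((1,6),-28),(525,525))],115,[600,-50,1.6])
E
python3 f1.py; python3 -c "
from fit import *
print(ctrl.get_obs()['qpos'])"
```

```text
top (125, -8, 28) [ 0.71 -0.12]
top (125, 8, 28) [0.34 0.6 ]
top (0, 8, 28) [1.16 0.01]
top (0, 0, 130) [-0.57 -0.1 ]
top (25, 0, 130) [-0.47 -0.51]
side (0, 0, 130) [-0.76  0.22]
side (25, 0, 130) [ 0.28 -0.14]
side (125, 8, 28) [-0.33 -1.14]
side (125, -8, 28) [ 0.54 -0.46]
pose [427.01 108.81] yaw 1.843

(np.float64(33.17422141455549), 0, np.float64(73.65357211501352))
top (100, -30, 0) [0.11 0.36]
top (100, 30, 0) [-0.05  0.42]
top (np.float64(33.17422141455549), -28, np.float64(73.65357211501352)) [-0.12  0.2 ]
side (100, 30, 0) [ 0.84 -0.36]
side (np.float64(30.41103843254683), 28, np.float64(74.82182714193948)) [-0.44  0.15]
side (np.float64(30.41103843254683), -28, np.float64(74.82182714193948)) [0.23 0.31]
side (np.float64(-0.7424289521452119), 28, np.float64(1.1369476217086598)) [1.14 0.08]
side (np.float64(-0.7424289521452119), -28, np.float64(1.1369476217086598)) [-0.66 -0.23]
pose [ 588.45 -248.15] yaw 1.6429
[ 1.11  0.42  1.63 -0.    1.09 -0.02]
```

```bash
cat > inc.py <<'E'
from fit import *
from scipy.spatial.transform import Rotation as Ro
SQ=np.array([427.0,108.8,1.843]); H=np.array([588.45,-248.15,1.643])
def inc(target,psi,o=None):
    o=o or ctrl.get_obs(); R=Ro.from_rotvec(o["orientation"]).as_matrix()
    d=R.T@(np.array(target)-o["ee_pos"]); cur=np.arctan2(R[1,0],R[0,0])
    a=-(psi-cur); a=(a+np.pi)%(2*np.pi)-np.pi
    print("t",o["t"],"pos",o["ee_pos"],"psi",round(cur,4),"F",o["ft_force"],"w",round(o["width"],1),"tilt z",R[:,2].round(4)); print("inc",d,"yaw deg",np.degrees(a))
def along(pose,x,y=0):
    c,s=np.cos(pose[2]),np.sin(pose[2]); return pose[0]+c*x-s*y,pose[1]+s*x+c*y
E
python3 - <<'E'
from inc import *
g=along(SQ,80); print(g)
inc((*g,110),SQ[2]); inc((*g,160),SQ[2])
print("coil",atz("a","top",178,196,80),"knob",atz("a","top",260,146,15),"redsq",atz("a","top",254,222,28),atz("a","top",281,241,28))
E
```

```text
(np.float64(405.49163012616214), np.float64(185.85446142417828))
t 0.1 pos [265.83 565.05 189.38] psi 2.7018 F [-0.22 -0.09 -0.49] w 87.5 tilt z [-0. -0. -1.]
inc [-287.82 -283.53   79.77] yaw deg 49.20441179721809
t 0.1 pos [265.83 565.05 189.38] psi 2.7018 F [-0.22 -0.09 -0.49] w 87.5 tilt z [-0. -0. -1.]
inc [-287.82 -283.6    29.77] yaw deg 49.20441179721809
coil [499.79 277.56  80.  ] knob [701.62  -3.21  15.  ] redsq [421.29  11.53  28.  ] [356.81 -85.42  28.  ]
```

>>> move_arm(increments=[0,-288,-283.5,30,49.2,0,-288,-283.5,30,49.2,0,-288,-283.5,30,49.2,0,-288,-283.5,30,49.2,0,-288,-283.5,30,49.2,0,-288,-283.5,30,49.2,0,-288,-283.5,30,49.2,0,-288,-283.5,30,49.2,0,-288,-283.5,80,49.2,0,-288,-283.5,80,49.2,0,-288,-283.5,80,49.2])

```text
t: 1.48
ee_pos: [405.7, 186.7, 110.5]
orientation: [1.898, 2.503, -0.002]
ft_force: [0.4, 0.6, -0.6]
width: 88.2
```

Run:
```python
from inc import *
g=along(SQ,79); inc((*g,6),SQ[2])
snap("b"); crop("b","side",180,110,260,200,7,"d1.png"); crop("b","top",170,170,260,250,7,"d2.png")
```

```text
t 1.475 pos [405.75 186.74 110.51] psi 1.8443 F [ 0.44  0.61 -0.55] w 88.2 tilt z [-0. -0. -1.]
inc [ -1.69  -0.39 104.51] yaw deg 0.0735868214637165
```

View pics/d1.png

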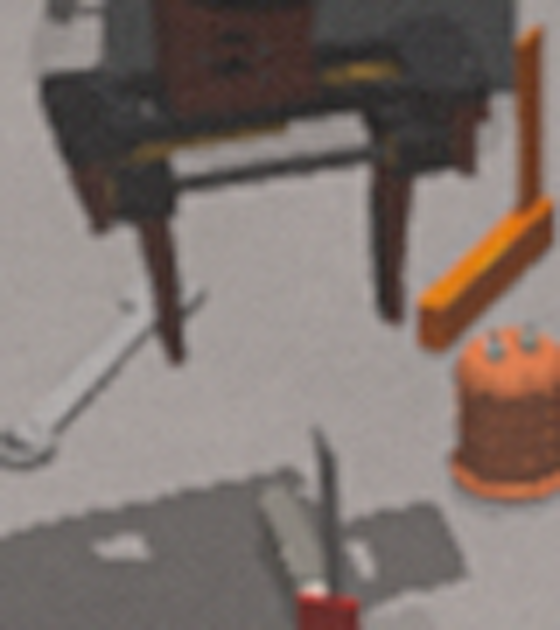

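View pics/d2.png

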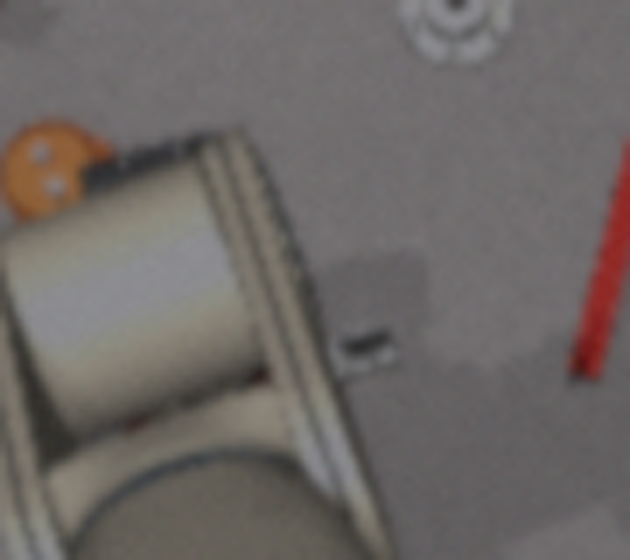

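>>> move_arm(increments=[0,-3.5,-0.5,40,0,0,-3.5,-0.5,75,0,0,-3.5,-0.5,95,0,0,-3.5,-0.5,104.5,0,0,-3.5,-0.5,104.5,0])

```text
t: 2.2
ee_pos: [407.5, 183.6, 7.1]
orientation: [1.897, 2.502, 0.002]
ft_force: [0.8, -0.6, -0.2]
width: 88.0
```

Run:
```python
from inc import *
g=along(SQ,77); inc((*g,6),SQ[2])
snap("c"); crop("c","side",180,130,260,220,7,"e1.png")
```

```text
t 2.2 pos [407.49 183.58   7.07] psi 1.8442 F [ 0.84 -0.57 -0.21] w 88.0 tilt z [ 0. -0. -1.]
inc [-0.27 -1.32  1.07] yaw deg 0.07140496626154519
```

View pics/e1.png

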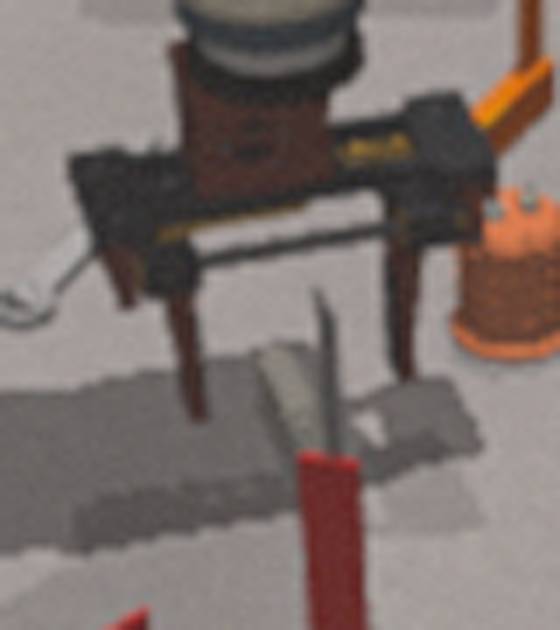

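>>> move_arm(increments=[255,0,-1,1,0,255,0,-1,1,0,255,0,-1,1,0,255,0,-1,1,0,255,0,-1,1,0,255,0,-1,1,0])

```text
t: 3.05
ee_pos: [406.9, 183.4, 6.5]
orientation: [1.897, 2.502, 0.003]
ft_force: [-0.4, 0.7, -0.0]
width: 31.4
```

>>> move_arm(increments=[255,0,0,0,0,255,0,0,0,0,255,0,0,0,0,255,0,0,0,0])

```text
t: 3.55
ee_pos: [406.9, 183.4, 6.5]
orientation: [1.897, 2.502, 0.003]
ft_force: [-0.2, 0.4, -0.2]
width: 0.6
```

Run:
```python
from inc import *
inc((400,180,6),SQ[2])
snap("d"); crop("d","side",180,130,260,220,7,"f1.png"); crop("d","top",170,170,260,250,7,"f2.png")
```

```text
t 3.55 pos [406.87 183.38   6.52] psi 1.8441 F [-0.21  0.36 -0.15] w 0.6 tilt z [ 0.  0. -1.]
inc [-1.4  -7.53  0.5 ] yaw deg 0.06413062844395849
```

View pics/f1.png

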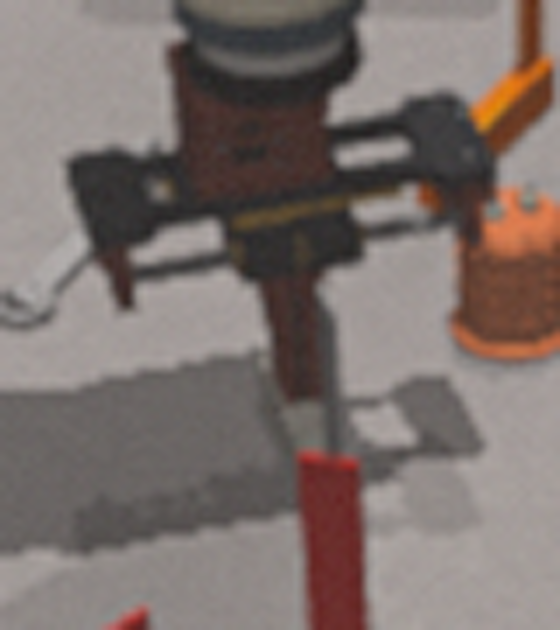

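View pics/f2.png

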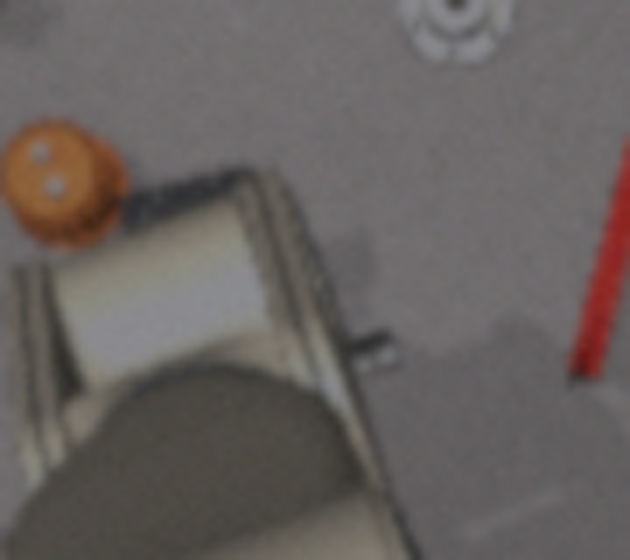

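Run:
```python
from inc import *
def W(p,q): return (*along(p,q[0],q[1]),q[2])
for tag in("c","d"):
    f=cam(tag,"side")[0][130:220,180:260].copy()[:,:,::-1]; s=8
    f=cv2.resize(f,None,fx=s,fy=s,interpolation=cv2.INTER_CUBIC)
    def P(p): u=proj(tag,"side",p); return tuple(int(v) for v in ((u[0]-180+.5)*s,(u[1]-130+.5)*s))
    for z in(0,28):
        pts=[P(W(SQ,q)) for q in((0,-8,z),(125,-8,z),(125,8,z),(0,8,z))]
        cv2.polylines(f,[np.array(pts)],True,(0,255,0),1)
    cv2.polylines(f,[np.array([P(W(SQ,q)) for q in((0,0,0),(0,0,130),(25,0,130),(25,0,28))])],False,(255,0,0),1)
    cv2.circle(f,P((406.9,183.4,6.5)),4,(0,0,255),1); cv2.circle(f,P((406.9,183.4,86)),4,(0,0,255),1)
    cv2.imwrite(f"pics/ov_{tag}.png",f)
```

```text
(no output)
```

View pics/ov_c.png

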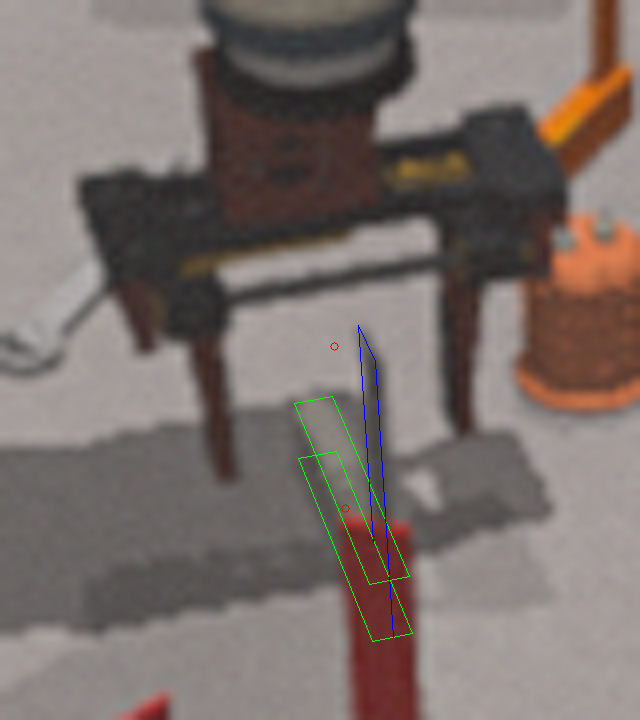

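View pics/ov_d.png

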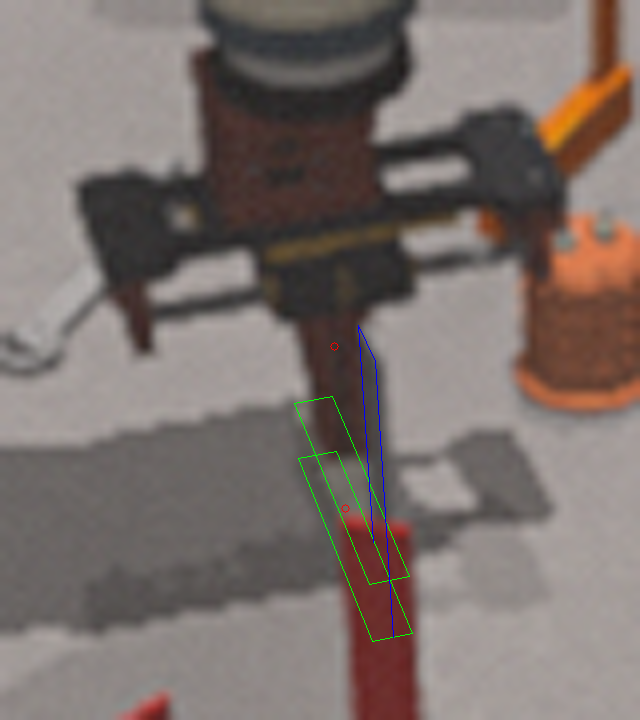

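Run:
```python
from inc import *
for tag,p,b,n in(("a",(265.8,565,189.3),(150,20,230,120),"side"),("b",(405.7,186.7,110.5),(180,110,260,200),"side")):
    f=cam(tag,n)[0][b[1]:b[3],b[0]:b[2]].copy()[:,:,::-1]; s=7
    f=cv2.resize(f,None,fx=s,fy=s,interpolation=cv2.INTER_CUBIC)
    psi={"a":2.7018,"b":1.8443}[tag]
    for dz,w in((0,0),(0,44),(0,-44),(28,44),(28,-44),(80,0)):
        q=np.array(p)+[-np.sin(psi)*w,np.cos(psi)*w,dz]
        u=proj(tag,n,q); cv2.circle(f,tuple(int(v) for v in ((u[0]-b[0]+.5)*s,(u[1]-b[1]+.5)*s)),4,(0,255,0) if dz==0 else (255,0,0),1)
    cv2.imwrite(f"pics/tp_{tag}.png",f)
```

```text
(no output)
```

View pics/tp_a.png

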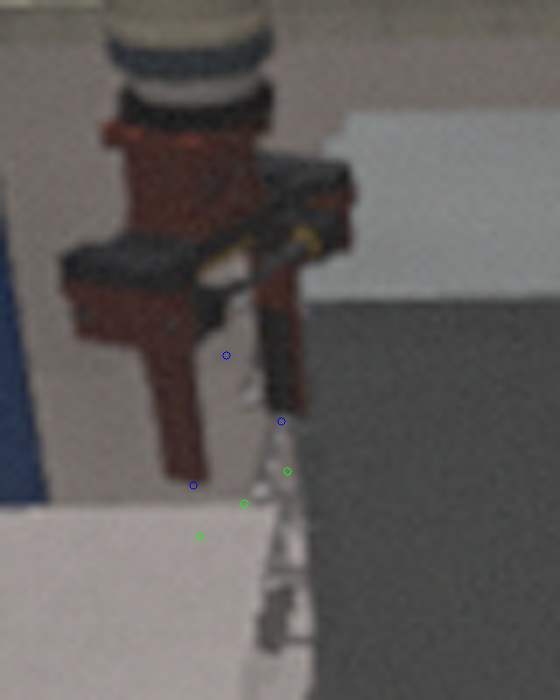

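View pics/tp_b.png

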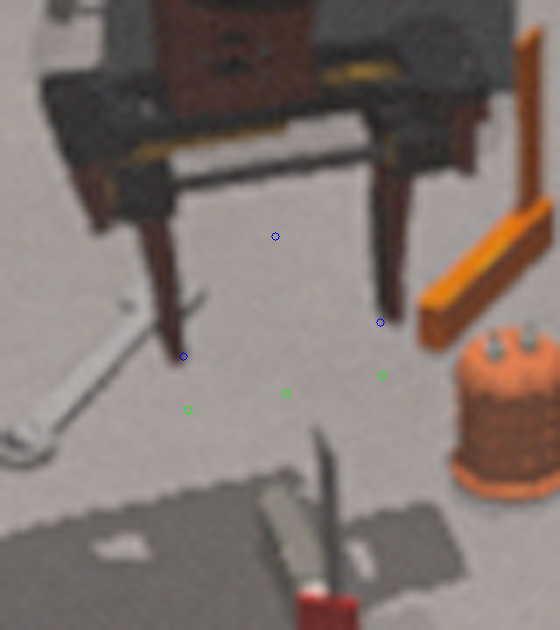

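>>> move_arm(increments=[0,0,0,0,0,0,0,0,0,0,0,0,0,0,0,0,0,0,0,0,0,0,0,0,0,0,0,0,10,0,0,0,0,20,0,0,0,0,20,0])

```text
t: 4.65
ee_pos: [406.1, 183.0, -14.6]
orientation: [1.897, 2.503, 0.0]
ft_force: [1.1, 0.8, -0.4]
width: 76.9
```

Run:
```python
from inc import *
print(ctrl.grip_point_offset)
inc((*along(SQ,77),-22),SQ[2])
snap("e"); p=ctrl.get_obs()["ee_pos"]
f=cam("e","side")[0][130:220,180:260].copy()[:,:,::-1]; s=8
f=cv2.resize(f,None,fx=s,fy=s,interpolation=cv2.INTER_CUBIC)
for w in(44,-44):
  for dz in(26,28,30):
    q=np.array(p)+[-np.sin(1.843)*w,np.cos(1.843)*w,dz]; u=proj("e","side",q)
    cv2.circle(f,(int((u[0]-179.5)*s),int((u[1]-129.5)*s)),3,(0,255,0),1)
cv2.imwrite("pics/g1.png",f)
```

```text
18.700000000000003
t 4.65 pos [406.11 183.05 -14.56] psi 1.8441 F [ 1.12  0.76 -0.37] w 76.9 tilt z [ 0. -0. -1.]
inc [-0.12  0.15  7.44] yaw deg 0.06442408404285813
```

View pics/g1.png

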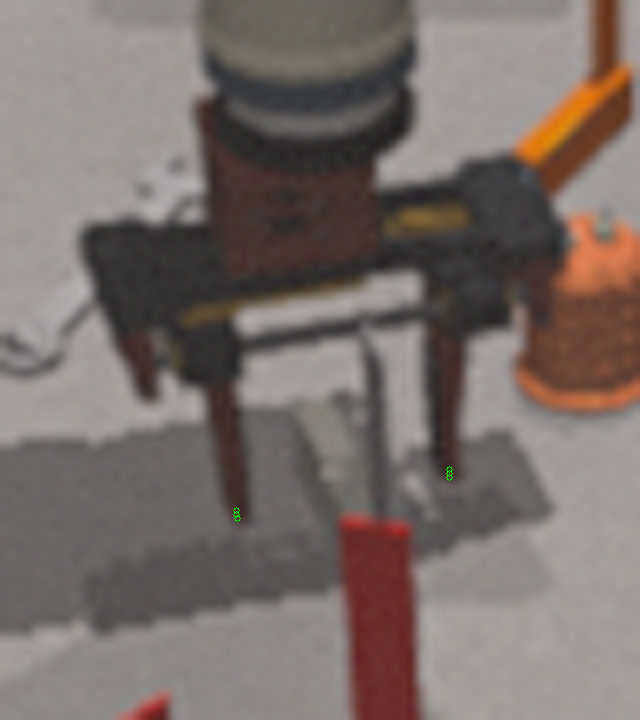

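>>> move_arm(increments=[0,0,0,3,0,0,0,0,7,0,0,0,0,7,0])

```text
t: 5.12
ee_pos: [406.5, 183.2, -21.1]
orientation: [1.897, 2.502, 0.001]
ft_force: [-0.2, -0.5, 0.3]
width: 87.6
```

>>> move_arm(increments=[255,0,0,0,0,255,0,0,0,0,255,0,0,0,0,255,0,0,0,0,255,0,0,0,0,255,0,0,0,0,255,0,0,0,0,255,0,0,0,0,255,0,0,0,0,255,0,0,0,0])

```text
t: 6.38
ee_pos: [406.7, 183.3, -21.1]
orientation: [1.897, 2.502, 0.002]
ft_force: [1.2, 0.5, -0.9]
width: 15.5
```

>>> move_arm(increments=[255,0,0,-20,0,255,0,0,-60,0,255,0,0,-110,0,255,0,0,-160,0,255,0,0,-165,0,255,0,0,-165,0])

```text
t: 7.12
ee_pos: [405.7, 183.0, 143.3]
orientation: [1.897, 2.502, 0.001]
ft_force: [-0.6, -0.5, -2.9]
width: 15.5
```

Run:
```python
from inc import *
inc((*along(H,77+50),144),H[2])
snap("f"); crop("f","side",170,60,270,170,6,"i1.png")
```

```text
t 7.125 pos [405.71 183.02 143.35] psi 1.8441 F [-0.6  -0.53 -2.85] w 15.5 tilt z [ 0. -0. -1.]
inc [-340.05   84.95   -0.33] yaw deg 11.521478385569116
```

View pics/i1.png

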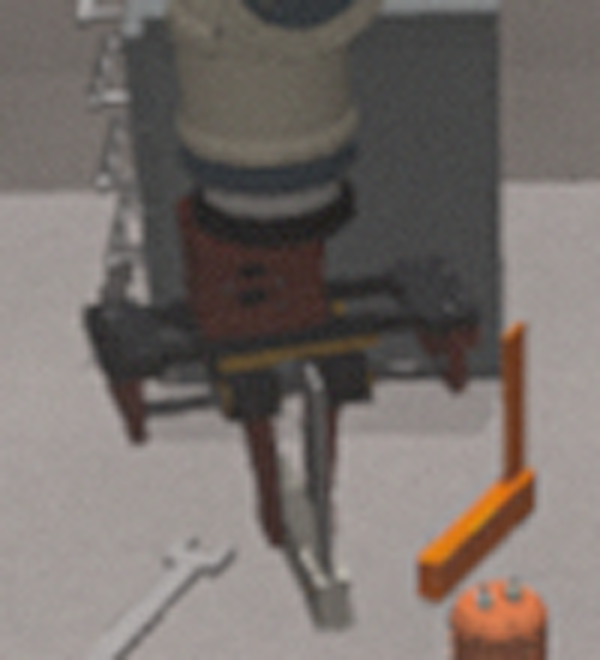

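>>> move_arm(increments=[255,-60,15,0,2,255,-120,31,0,5,255,-180,47,0,8,255,-240,63,0,11.5,255,-290,77,0,11.5,255,-320,84,0,11.5,255,-330,87,0,11.5,255,-330,87,0,11.5,255,-330,87,0,11.5])

```text
t: 8.35
ee_pos: [576.8, -110.4, 141.7]
orientation: [-2.137, -2.3, 0.004]
ft_force: [-0.0, 0.0, -1.8]
width: 15.7
```

Run:
```python
from inc import *
inc((*along(H,77+60),144),H[2])
snap("g"); crop("g","side",225,160,345,280,6,"j1.png");crop("g","top",240,120,360,220,6,"j2.png")
```

```text
t 8.35 pos [ 576.8  -110.36  141.69] psi 1.6443 F [-0.03  0.01 -1.78] w 15.7 tilt z [-0. -0. -1.]
inc [-1.27  1.67 -2.31] yaw deg 0.07192405119789286
```

View pics/j1.png

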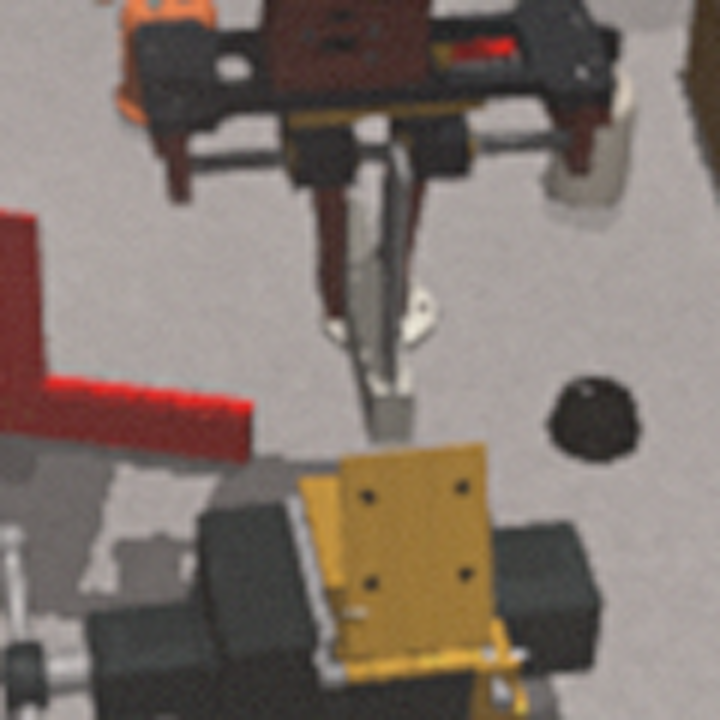

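View pics/j2.png

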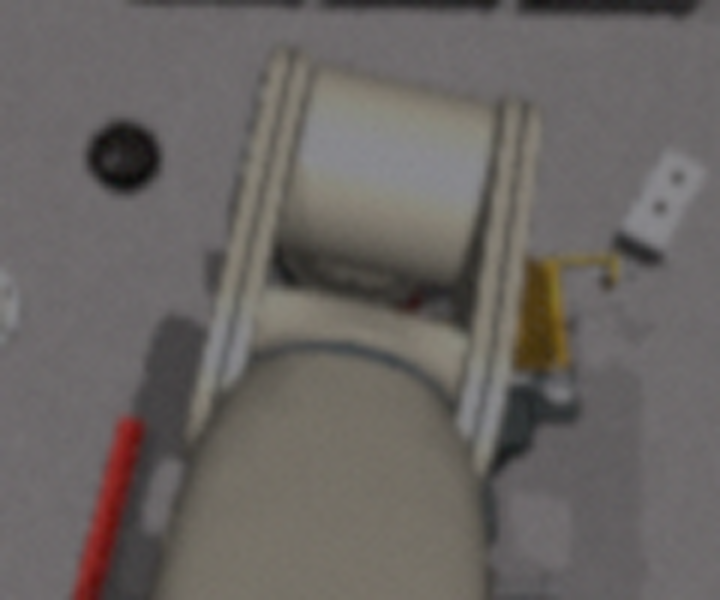

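Run:
```python
from inc import *
P=np.array((576.8,-110.36)); c,s=np.cos(1.6443),np.sin(1.6443)
for L in(74,77,80):
  hx=P-L*np.array([c,s]); 
  d=hx-H[:2]; ch,sh=np.cos(H[2]),np.sin(H[2]); print(L,"hinge frame",ch*d[0]+sh*d[1],-sh*d[0]+ch*d[1])
  for q in((0,8,0),(0,-8,0),(0,8,28),(0,-8,28),(0,0,130),(25,0,130),(25,0,28)):
    u=proj("g","side",(hx[0]+c*q[0]-s*q[1],hx[1]+s*q[0]+c*q[1],162.8+q[2])); print(q,((u-[225,160]+.5)*6-.5).round(0))
crop("g","side",270,175,310,245,11,"j3.png")
```

```text
74 hinge frame 64.27148548269773 1.583143539824719
(0, 8, 0) [370. 445.]
(0, -8, 0) [410. 442.]
(0, 8, 28) [372. 391.]
(0, -8, 28) [414. 388.]
(0, 0, 130) [404. 175.]
(25, 0, 130) [392. 134.]
(25, 0, 28) [382. 347.]
77 hinge frame 61.27148801769739 1.579243540923211
(0, 8, 0) [371. 450.]
(0, -8, 0) [412. 447.]
(0, 8, 28) [374. 396.]
(0, -8, 28) [415. 393.]
(0, 0, 130) [406. 180.]
(25, 0, 130) [394. 139.]
(25, 0, 28) [383. 352.]
80 hinge frame 58.271490552697024 1.5753435420217041
(0, 8, 0) [372. 455.]
(0, -8, 0) [413. 452.]
(0, 8, 28) [375. 401.]
(0, -8, 28) [416. 398.]
(0, 0, 130) [407. 185.]
(25, 0, 130) [395. 144.]
(25, 0, 28) [385. 357.]
```

View pics/j3.png

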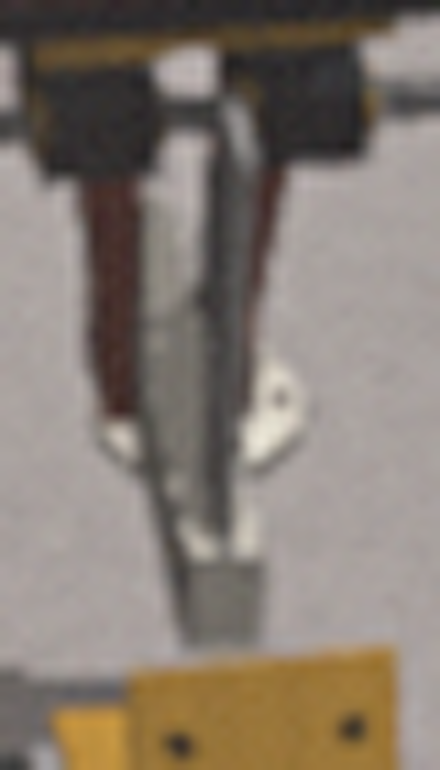

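>>> move_arm(increments=[255,0,0,15,0,255,0,0,32,0,255,0,0,41,0,255,0,0,44,0,255,0,0,44,0])

```text
t: 9.07
ee_pos: [577.1, -110.5, 98.0]
orientation: [-2.137, -2.301, 0.003]
ft_force: [-0.5, -0.2, -2.5]
width: 15.8
```

>>> move_arm(increments=[255,0,0,1,0,255,0,0,2,0,255,0,0,2,0])

```text
t: 9.45
ee_pos: [577.2, -110.5, 96.2]
orientation: [-2.138, -2.301, 0.003]
ft_force: [-0.4, 0.1, -3.4]
width: 15.4
```

>>> move_arm(increments=[255,0,0,1,0,255,0,0,1,0])

```text
t: 9.7
ee_pos: [577.2, -110.5, 95.2]
orientation: [-2.138, -2.301, 0.003]
ft_force: [0.2, -0.1, -1.2]
width: 15.9
```

>>> move_arm(increments=[255,0,0,1,0,255,0,0,1,0])

```text
t: 9.95
ee_pos: [577.1, -110.5, 94.1]
orientation: [-2.138, -2.301, 0.003]
ft_force: [1.1, -0.1, -2.2]
width: 15.6
```

>>> move_arm(increments=[255,0,0,1,0,255,0,0,1,0])

```text
t: 10.2
ee_pos: [577.4, -110.5, 93.7]
orientation: [-2.138, -2.302, 0.003]
ft_force: [-1.8, 0.8, 3.5]
width: 15.6
```

>>> move_arm(increments=[255,0,0,1,0,255,0,0,1,0])

```text
t: 10.45
ee_pos: [577.6, -110.5, 93.6]
orientation: [2.138, 2.302, -0.002]
ft_force: [-3.2, 2.2, 7.6]
width: 15.6
```

>>> move_arm(increments=[255,0,0,-1.5,0,255,-4,0,-1.5,0,255,-10,0,-1.5,0,255,-16,0,-1.5,0,255,-22,0,-1.5,0,255,-28,0,-1.5,0,255,-32,0,-1.5,0,255,-35,0,-1.5,0,255,-35,0,-1.5,0])

```text
t: 11.58
ee_pos: [580.2, -145.4, 95.1]
orientation: [2.138, 2.302, -0.002]
ft_force: [-1.0, 1.6, -1.8]
width: 15.7
```

Run:
```python
from inc import *
inc((*along(H,77+30),94.5),H[2])
snap("h"); crop("h","side",260,190,330,280,8,"k1.png")
```

```text
t 11.575 pos [ 580.19 -145.37   95.11] psi 1.6445 F [-0.96  1.61 -1.79] w 15.7 tilt z [-0. -0. -1.]
inc [3.89 0.83 0.61] yaw deg 0.08565063875913738
```

View pics/k1.png

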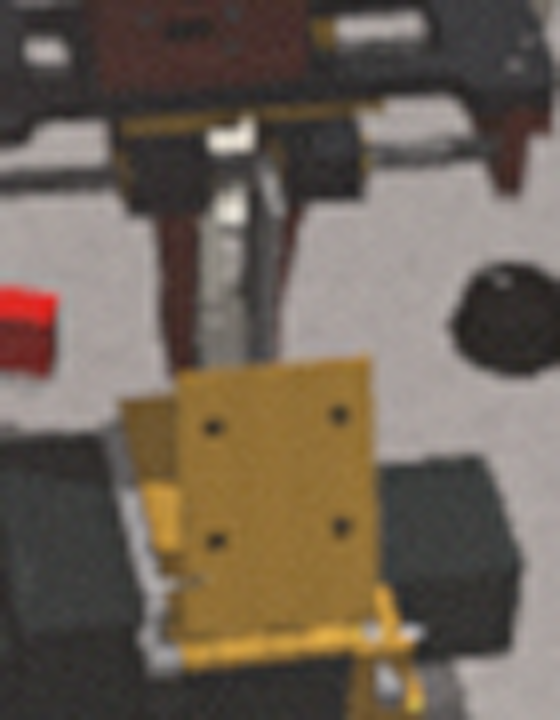

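```bash
cat > ang.py <<'E'
from inc import *
def fp(th,l,y):  # th flap angle (0 square, neg leaning over)
    a=flap(-th,l); return (*along(H,a[0],y),115+a[1])
if __name__=="__main__":
  for th in(-.4,-.35,-.3,-.25,-.2,-.15,-.1,-.05,0,.05):
    print(th,proj("a","side",fp(th,(1,86),28)),proj("a","side",fp(th,(1,86),-28)), "in x", flap(-th,(4,86))[0])
E
python3 ang.py
python3 - <<'E'
from inc import *
crop("a","side",275,228,311,246,20,"l0.png"); crop("h","side",275,228,311,246,20,"l1.png")
a=cv2.imread("pics/l0.png");b=cv2.imread("pics/l1.png"); cv2.imwrite("pics/l.png",cv2.resize(np.vstack([a,b]),None,fx=.8,fy=.8))
E
```

```text
-0.4 [285.71 257.27] [311.96 255.06] in x -33.8057334625324
-0.35 [285.43 255.38] [311.62 253.18] in x -29.7317205897793
-0.3 [285.14 253.54] [311.26 251.36] in x -25.59339181637278
-0.25 [284.84 251.76] [310.89 249.6 ] in x -21.401090809046394
-0.2 [284.55 250.05] [310.51 247.9 ] in x -17.165296137010298
-0.15 [284.24 248.4 ] [310.13 246.27] in x -12.896595080985364
-0.1 [283.93 246.83] [309.74 244.71] in x -8.60565717051512
-0.05 [283.63 245.33] [309.34 243.22] in x -4.303207515698471
0 [283.31 243.91] [308.93 241.82] in x 0.0
0.05 [283.   242.58] [308.53 240.5 ] in x 4.293209598858201
```

View pics/l.png

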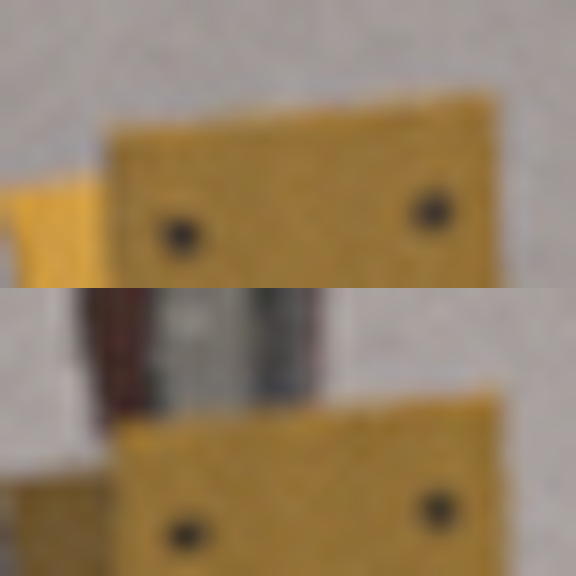

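```bash
sed -i 's/flap(-th/flap(th/g' ang.py; python3 ang.py
```

```text
-0.4 [280.88 235.76] [305.69 233.78] in x 33.17422141455549
-0.35 [281.18 236.45] [306.09 234.45] in x 29.246702292558332
-0.3 [281.47 237.24] [306.49 235.23] in x 25.236083729377626
-0.25 [281.77 238.12] [306.89 236.1 ] in x 21.15239018273155
-0.2 [282.08 239.1 ] [307.3  237.06] in x 17.00582875974023
-0.15 [282.38 240.17] [307.71 238.12] in x 12.806763704473703
-0.1 [282.69 241.33] [308.12 239.26] in x 8.565690492739325
-0.05 [283.   242.58] [308.53 240.5 ] in x 4.293209598858201
0 [283.31 243.91] [308.93 241.82] in x 0.0
0.05 [283.63 245.33] [309.34 243.22] in x -4.303207515698471
```

>>> move_arm(increments=[255,-4,0,0.3,0,255,-8,0,0.3,0,255,-12,0,0.3,0,255,-16,0,0.3,0,255,-19,0,0.3,0,255,-20,0,0.3,0,255,-20,0,0.3,0])

```text
t: 12.55
ee_pos: [581.6, -165.2, 94.7]
orientation: [-2.138, -2.302, 0.002]
ft_force: [-0.2, 2.0, -0.6]
width: 16.1
```

Run:
```python
from inc import *
inc((*along(H,74+10),94.5),H[2])
snap("i"); crop("i","side",275,195,315,260,11,"m1.png")
```

```text
t 12.55 pos [ 581.57 -165.22   94.73] psi 1.6446 F [-0.23  2.05 -0.6 ] w 16.1 tilt z [-0. -0. -1.]
inc [0.79 0.89 0.23] yaw deg 0.08983841973590839
```

View pics/m1.png

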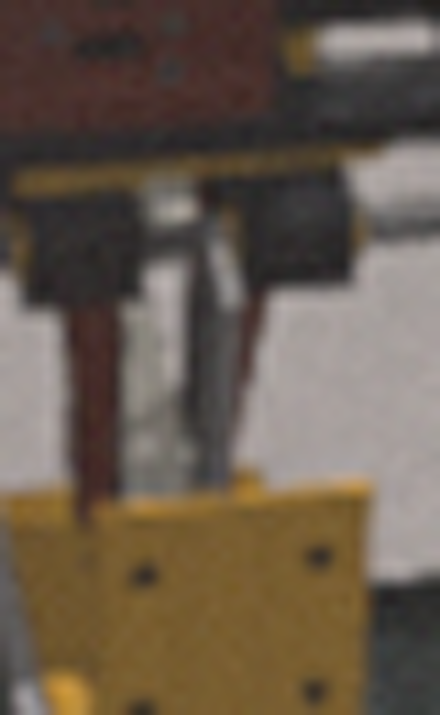

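>>> move_arm(increments=[255,-2,0,0,0,255,-4,0,0,0,255,-6,0,0,0,255,-6,0,0,0,255,-6,0,1,0,255,-6,0,1.6,0,255,-6,0,1.6,0])

```text
t: 13.52
ee_pos: [582.1, -171.2, 93.9]
orientation: [2.138, 2.302, -0.003]
ft_force: [-3.0, 1.2, 6.0]
width: 16.2
```

Run:
```python
from inc import *
inc((*along(H,74+5),93.5),H[2])
snap("j"); crop("j","side",275,195,315,260,11,"n1.png")
```

```text
t 13.525 pos [ 582.07 -171.22   93.91] psi 1.6448 F [-3.01  1.21  5.97] w 16.2 tilt z [-0. -0. -1.]
inc [1.81 0.82 0.41] yaw deg 0.10312741055130813
```

View pics/n1.png

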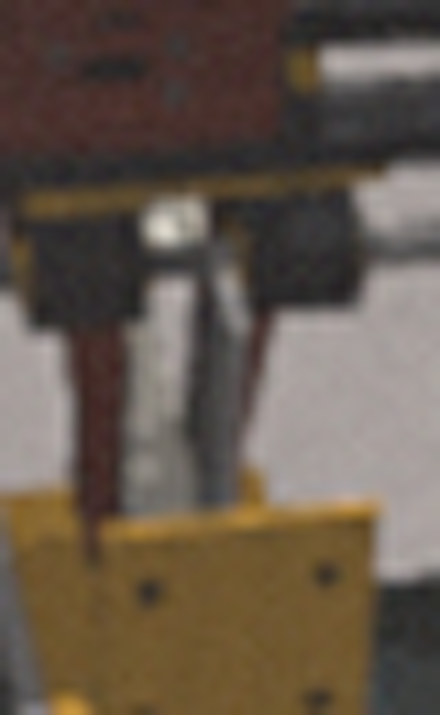

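>>> move_arm(increments=[255,-1,0,0.8,0,255,-2,0,0.8,0,255,-2,0,0.8,0])

```text
t: 14.0
ee_pos: [582.4, -172.4, 93.9]
orientation: [-2.138, -2.301, 0.001]
ft_force: [-0.9, 5.3, 6.8]
width: 15.6
```

>>> move_arm(increments=[255,-1,0,0.8,0,255,-1,0,0.8,0,255,-1,0,0.8,0])

```text
t: 14.38
ee_pos: [582.4, -172.4, 93.9]
orientation: [-2.138, -2.3, -0.001]
ft_force: [-2.4, 6.9, 8.2]
width: 15.3
```

Run:
```python
from inc import *
inc((*along(H,74+2),93.5),H[2])
snap("k"); crop("k","side",275,195,315,260,11,"o1.png")
```

```text
t 14.375 pos [ 582.41 -172.37   93.91] psi 1.6441 F [-2.41  6.88  8.21] w 15.3 tilt z [-0.  0. -1.]
inc [-0.02  0.56  0.41] yaw deg 0.06345010622950795
```

View pics/o1.png

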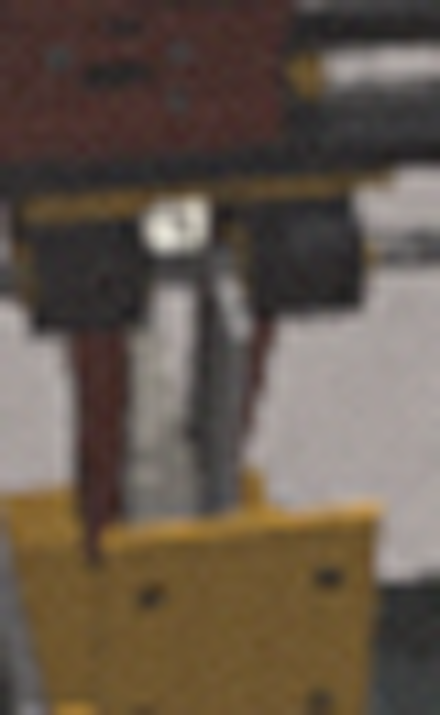

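>>> move_arm(increments=[255,-0.3,0,0.2,0,255,-0.5,0,0.2,0,255,-0.5,0,0.2,0])

```text
t: 14.85
ee_pos: [582.4, -172.5, 93.9]
orientation: [-2.138, -2.3, -0.001]
ft_force: [-1.5, 4.9, 3.8]
width: 15.5
```

>>> move_arm(increments=[255,-0.7,0,0.2,0,255,-0.7,0,0.2,0,255,-0.7,0,0.2,0])

```text
t: 15.22
ee_pos: [582.5, -173.0, 93.9]
orientation: [-2.138, -2.299, -0.002]
ft_force: [-1.0, 4.6, 4.0]
width: 15.6
```

>>> move_arm(increments=[255,-0.7,0,0.1,0,255,-0.7,0,0.1,0,255,-0.7,0,0.1,0])

```text
t: 15.6
ee_pos: [582.5, -173.1, 93.9]
orientation: [-2.137, -2.298, -0.003]
ft_force: [-1.8, 6.2, 3.7]
width: 15.7
```

Run:
```python
from inc import *
inc((*along(H,74+2),93.5),H[2])
snap("l"); crop("l","side",275,230,315,275,16,"p1.png")
crop("k","side",275,230,315,275,16,"p0.png")
```

```text
t 15.6 pos [ 582.52 -173.05   93.9 ] psi 1.6434 F [-1.83  6.2   3.67] w 15.7 tilt z [-0.  0. -1.]
inc [0.67 0.5  0.4 ] yaw deg 0.022758470048643165
```

View pics/p1.png

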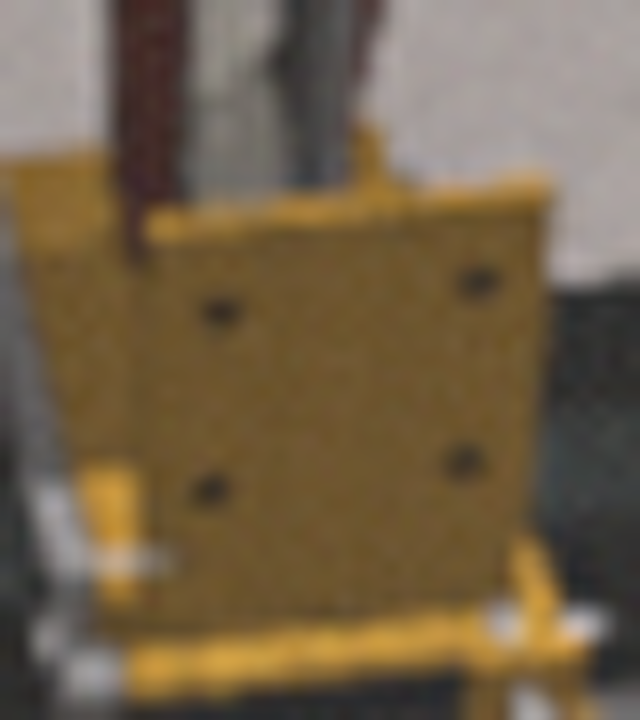

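```bash
cat > hole.py <<'E'
from ang import *
from scipy.optimize import least_squares, brentq
def holes(tag,guess):
    g=cv2.cvtColor(cam(tag,"side")[0],cv2.COLOR_RGB2GRAY).astype(float); out=[]
    for u,v in guess:
        for _ in range(4):
            x0,y0=int(round(u)),int(round(v)); w=g[y0-3:y0+4,x0-3:x0+4]; k=np.clip(np.median(w)-8-w,0,None)
            yy,xx=np.mgrid[y0-3:y0+4,x0-3:x0+4]; u,v=(k*xx).sum()/k.sum(),(k*yy).sum()/k.sum()
        out.append((u,v))
    return np.array(out)
ga=[270+P[0]/14-.46 for P in()]
A=holes("a",[(270+228.5/14-.5,230+180/14-.5),(270+449/14-.5,230+157/14-.5),(270+237/14-.5,230+382/14-.5),(270+458/14-.5,230+359/14-.5)])
loc=[]
for a in A:
    s=least_squares(lambda p:proj("a","side",fp(-.4,(1,p[0]),p[1]))-a,[50,0]); loc.append(s.x)
loc=np.array(loc); 
def angle(tag,th0,verbose=True):
    g=[proj("a","side",fp(th0,(1,l[0]),l[1])) for l in loc]; B=holes(tag,g)
    def r(p): return np.concatenate([proj("a","side",fp(p[0],(1,l[0]),l[1]))-b for l,b in zip(loc,B)])
    s=least_squares(r,[th0],loss="soft_l1"); print(tag,s.x,"res",r(s.x))
if __name__=="__main__":
    print(loc)
    for t,g in(("h",-.38),("i",-.13),("j",-.06),("k",-.03),("l",0)): angle(t,g)
E
python3 hole.py
```

```text
[[ 69.53  17.31]
 [ 70.12 -18.42]
 [ 34.45  17.32]
 [ 35.28 -18.82]]
h [-0.35] res [-0.08 -0.03  0.01 -0.02 -0.1   0.04  0.11  0.11]
i [-0.1] res [-0.23 -0.05 -0.06  0.11 -0.29  0.05 -0.08  0.08]
j [-0.02] res [-0.28  0.04 -0.2   0.14 -0.26 -0.12 -0.09  0.08]
k [-0.01] res [-0.37  0.11 -0.28  0.08 -0.22  0.   -0.18  0.04]
l [0.] res [-0.37 -0.08 -0.26  0.24 -0.29 -0.01 -0.19  0.13]
```

View pics/p0.png

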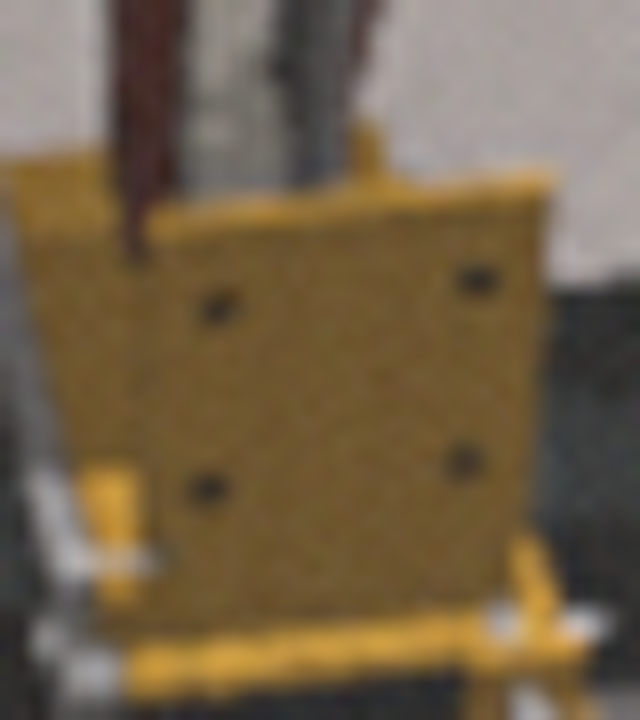

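>>> move_arm(increments=[255,-0.9,0,0.3,0,255,-0.9,0,0.3,0,255,-0.9,0,0.3,0,255,-0.9,0,0.3,0])

```text
t: 16.2
ee_pos: [582.5, -173.0, 93.9]
orientation: [-2.137, -2.297, -0.004]
ft_force: [-0.5, 8.4, 5.6]
width: 16.0
```

Run:
```python
from hole import *
np.set_printoptions(precision=4,suppress=True)
inc((*along(H,74+2),93.5),H[2])
snap("m"); angle("l",0); angle("m",0); crop("m","side",235,190,325,275,8,"q1.png")
```

```text
t 16.2 pos [ 582.5187 -172.993    93.9093] psi 1.6433 F [-0.4781  8.4074  5.612 ] w 16.0 tilt z [-0.0013  0.0045 -1.    ]
inc [0.6089 0.4945 0.4116] yaw deg 0.01440196531913088
l [0.0008] res [-0.3723 -0.0837 -0.26    0.2403 -0.2918 -0.0098 -0.191   0.1306]
m [0.0013] res [-0.4432 -0.0553 -0.3726  0.2522 -0.3784 -0.0244 -0.1514  0.1549]
```

View pics/q1.png

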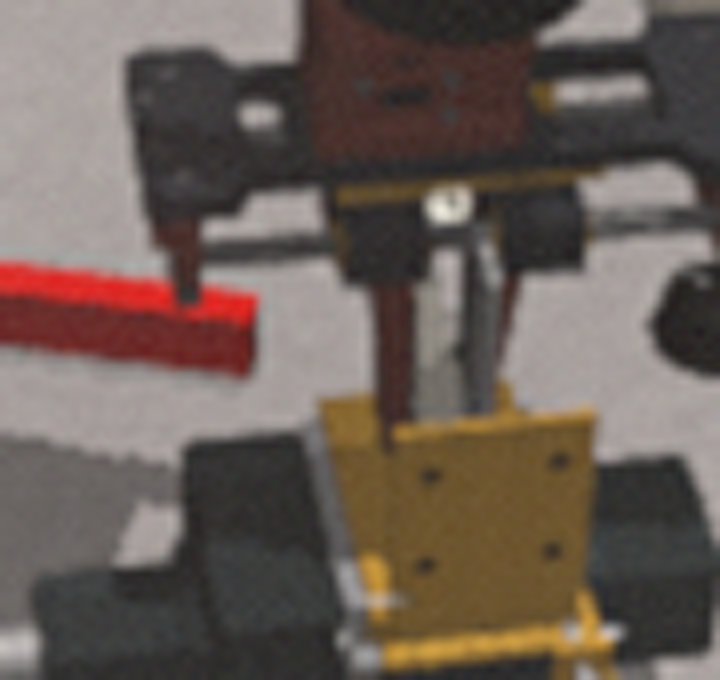

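View pics/m_top.png

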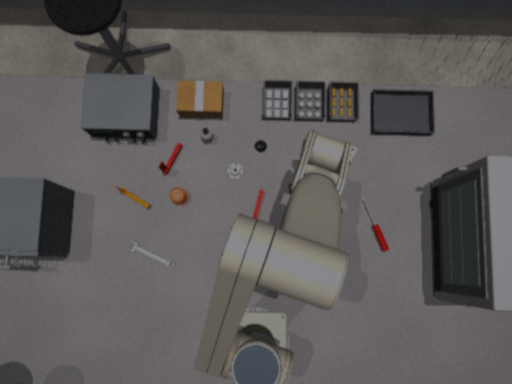

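Run:
```python
from hole import *
ctrl.close_job()
```

```text
the job is handed in; nothing more can be done
```

I picked up the grey square, slid it along the clamped plate into the flap and pressed it into the corner. I handed the job in still gripping and pressing, at about t = 16.3 s.

**Last checks before handing in**
- **Flap:** about 0.001 rad from square, from the hole positions in the side view. It matched the distance moved to within about 1 mm over the last steps. It never read past square by more than that.
- **Seating:** the measured position did not advance when the push rose from 6.2 N to 8.4 N, so I took it as home.
- **Forces:** 8.4 N along the plate (flap plus friction) and about 8 N down on the plate, allowing for the square's weight.
- **Grip:** finger opening 16 mm, still on the stock.
- **Tilt:** the tool leaned 0.0045 rad under the push, about 0.6 mm over the length of the stock.

**What failed or disagreed**
- **First grasp missed:** the fingers closed just above the stock and moved nothing. The fingertips were about 27 mm higher than the reported TCP height. The side camera showed this, and the TCP later reading −21 mm over the bench with no contact confirmed it. I went by the images and contact forces after that.
- **False stop:** the slide stuck about 1 mm short of home through friction. I eased the downward force and carried on.
- **Not seen directly:** the heel, the toe and the angle bracket were hidden at the end. The heel and toe positions rest on the flap angle and the contact readings. The other listed things look unmoved in the top view, except the bracket, which the arm covered.

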